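# Seat the orange tube and start the block heater

### The arm

A 6-joint arm with a two-finger parallel gripper is mounted at the origin on the work surface. World frame = base frame: x ahead of the robot, y to its left, z up, the work surface at z = 0. Lengths are in mm, angles in rad, forces in N, time in s.
With the tool pointing down it reaches from about 300 to 775 mm from the base axis. Payload 14.6 kg.
Tool frame: the origin (TCP) lies at the very end of the fingers, on their centre line; the grasp point (between the pads) lies 19 mm behind it; z points along the fingers, y is the line along which they close (so a half turn about z gives the same grasp; the last joint's range is limited). The gripper opens to 94 mm and grips with 3 to 60 N. Pads are 16 mm wide; open, the fingers measure 119 mm over their backs; the gripper's body (75 mm by 177 mm) begins 78 mm behind the grasp point.
Start: joints at [1.251, 0.3, 1.521, -0, 1.321, -0.067], TCP at [137.562, 532.509, 205.446] pointing down, gripper open.
Joint ranges: [-3.03, 3.03], [-0.79, 2.21], [0.23, 2.52], [-1.04, 4.18], [0, 3.07], [-2.55, 2.55]. Speed limits (rad/s): [2.22, 2.22, 2.57, 3.14, 3.14, 3.14].

### API

Orientations are given as [roll, pitch, yaw] about the fixed x, y, z axes, in that order (R = Rz(yaw) Ry(pitch) Rx(roll)).
In Python, from cell import manip, optics gives the robot as it stands.
- The arm moves only by the shell command python3 -m crank 'ROWS' [FORCE]. ROWS is JSON, a list of rows, each a list of 7 numbers: the opening in per cent of the stroke, from 0 (shut) to 100 (fully open), then the shift along the tool's x, y, z in mm, then the turn, a rotation vector about the tool's x, y, z in rad. A call has 1 to 10 rows; each row is the pose to reach, as a shift and turn from the pose commanded when the call began, along the tool's axes at that moment; what a row does not reach only later rows make up. A row lasts 1/10 s, in which the tool goes at most 50 mm and 8.59 degrees, less where a joint would pass 70% of its speed; a pose out of reach is approached as far as the arm can. A call with a gripper value outside its range is refused whole. The fingers move at their own pace and stop on an object; FORCE is the grip in N (left out, the last holds). Time passes only in rows, so rows that repeat a pose let the fingers close. It gives the time, the measured TCP pose, the force, the opening and the grip force at its end, in the units of the state.
- manip.read_state(): the state, without advancing time (a new reading comes with each control period).
- optics.camera(name): name is "side" or "top"; returns (picture, depth): 384x512x3 uint8, red, green, blue; 384x512 float32, mm along the optical axis (not along the pixel's ray), 0 where there is no reading.
- optics.calibration(name): a dict with "camera_matrix" (3x3 intrinsics, pixels), "k1" (the pictures are not rectified: a ray, as slopes to the right and down, at radius r is drawn at 1 + k1 r^2 times it, then the intrinsics apply), "R" (3x3) and "t" (3): a world point X has camera coordinates R X + t. Camera axes: x right, y down, z forward; pixel columns grow to the right and rows downward; lengths in mm; the calibration is good to about 2 mm. A picture is of the moment at which its call begins. calibration takes no time and is no camera call.
- manip.sign_off(): hands the job in; it is judged then, once.
The state is a dict: "clock": time; "joints": joint angles; "qd": joint speeds; "effort": joint torques, N m; "eef_pos": TCP position; "eef_rot": TCP orientation; "wrist_force": force on the tool from outside, world axes, zero at the start; "moment": the same for the moment, N m; "finger_gap": finger opening in mm; "finger_force": force on a finger pad.
Only numpy, scipy, OpenCV 4.12 (cv2) and the standard library are available. Lean on these libraries where they do the work, as an engineer would, in place of code of your own. Each camera call takes 0.05 s, during which the arm holds its last target. There are 200 camera calls.

### The job

With the fingertips, gently push the orange-capped tube in the block heater straight down until it is fully home, then press the green start key all the way down, let it spring back and withdraw. Touch no other tube (the raised blue one stays raised) and no other key, and leave the things beside the heater where they are. Do not grip or lift anything.

Things in the scene. Friction and masses are not known exactly. Their poses are not given: they have to be found in the camera images.
- heater: Block heater fixed to the table, white housing 220 mm (x) by 300 mm (y), deck 85 mm high, with a dark blue key panel. Origin at the centre of its underside, on the table; z up. In its frame the key row runs along y at x = -62 mm, the tube row along y at x = +48 mm. The block's top is 100 mm above the table.
- tube_orange: ORANGE: screw-cap sample tube, cap diameter 34 mm and 16 mm high, one of four standing in a row in the heater's aluminium block, 55 mm from centre to centre, in any order. It is not home: its cap top stands 147 to 150 mm above the table; fully home, where it meets a firm stop, it is at 130 mm. The origin is the centre of the flat top of the cap; z up. It slides only vertically in its well, held by friction (about 4 N), and stays where it is left.
- tube_blue: BLUE: screw-cap sample tube, cap diameter 34 mm and 16 mm high, one of four standing in a row in the heater's aluminium block, 55 mm from centre to centre, in any order. It stands raised too, cap top 147 to 150 mm above the table, and is to stay so. The origin is the centre of the flat top of the cap; z up. It slides only vertically in its well, held by friction (about 4 N), and stays where it is left.
- tube_white: WHITE: screw-cap sample tube, cap diameter 34 mm and 16 mm high, one of four standing in a row in the heater's aluminium block, 55 mm from centre to centre, in any order. It is fully home, cap top 130 mm above the table. The origin is the centre of the flat top of the cap; z up. It slides only vertically in its well, held by friction (about 4 N), and stays where it is left.
- tube_grey: Dark grey, nearly black: screw-cap sample tube, cap diameter 34 mm and 16 mm high, one of four standing in a row in the heater's aluminium block, 55 mm from centre to centre, in any order. It is fully home, cap top 130 mm above the table. The origin is the centre of the flat top of the cap; z up. It slides only vertically in its well, held by friction (about 4 N), and stays where it is left.
- key_start: GREEN start key: round key, 26 mm across, in a black collar of 42 mm diameter, one of three in a row along the heater's front deck, 52 mm from centre to centre, in any order. The origin is on the key's axis, 18 mm below its flat top; z up. The top stands 107 mm above the table and 10 mm above its collar when free. It travels 5 mm straight down against a spring (about 1 N to start, 4 N fully down) to a firm stop and springs back.
- key_stop: RED stop key: round key, 26 mm across, in a black collar of 42 mm diameter, one of three in a row along the heater's front deck, 52 mm from centre to centre, in any order. The origin is on the key's axis, 18 mm below its flat top; z up. The top stands 107 mm above the table and 10 mm above its collar when free. Spring key like the green one.
- key_mode: GREY mode key: round key, 26 mm across, in a black collar of 42 mm diameter, one of three in a row along the heater's front deck, 52 mm from centre to centre, in any order. The origin is on the key's axis, 18 mm below its flat top; z up. The top stands 107 mm above the table and 10 mm above its collar when free. Spring key like the green one.
- bottle: Loose white bottle with blue cap, 68 mm diameter, 155 mm high, standing left (+y) of the heater. Origin at the centre of its underside.
- jar: Loose amber jar with black lid, 48 mm diameter, 70 mm high, left of the heater. Origin at the centre of its underside.
- tip_box: Loose clear box with green lid, 122 by 82 by 65 mm high, right (-y) of the heater. Origin at the centre of its underside.
- pipette: Loose white hand pipette with yellow button lying right of the heater, about 250 mm long along its x, 26 mm high. Origin on the table under its body.
Not all that is in view belongs to the job. There is more than one size of the jar; the job needs the middle-sized.

How it is judged (in metres and radians):
On the way, in this order (a step that is already met when the one before it is completed fails the run):
1. the orange tube is pushed fully home (z of tube_orange in the frame of heater below 0.133 m), for 0.1 s.
2. the green start key is pressed down (at least 3.3 of its 5 mm) (z of key_start in the frame of heater below 0.0857 m), for 0.05 s.
At the end, for the whole second after the job is handed in: The orange tube is home (cap top within 3 mm of 130 mm) and at rest, the green key has sprung back (within 1.5 mm), the other tubes are within 3 mm and the other keys within 1.5 mm of where they were, and the loose things are within 10 mm and at rest (z of tube_orange in the frame of heater below 0.133 m and z of key_start in the frame of heater above 0.0875 m and linear speed of tube_orange below 0.01 m/s and not (distance of tube_blue from where it was at the start of the episode above 0.003 m) and not (distance of tube_white from where it was at the start of the episode above 0.003 m) and not (distance of tube_grey from where it was at the start of the episode above 0.003 m) and not (distance of key_stop from where it was at the start of the episode above 0.0015 m) and not (distance of key_mode from where it was at the start of the episode above 0.0015 m) and not (distance of bottle from where it was at the start of the episode above 0.01 m) and not (distance of jar from where it was at the start of the episode above 0.01 m) and not (distance of tip_box from where it was at the start of the episode above 0.01 m) and not (distance of pipette from where it was at the start of the episode above 0.01 m) and linear speed of each of bottle, jar, tip_box, pipette below 0.02 m/s); the robot touches nothing.
It fails at once if the start key is pressed before the orange tube is home (z of key_start in the frame of heater below 0.0857 m and not (z of tube_orange in the frame of heater below 0.133 m)).
It fails at once if another tube or key is touched (over 1 N), another tube shifted more than 3 mm or another key pressed more than 1.5 mm (distance of any of tube_blue, tube_white, tube_grey from where it was at the start of the episode above 0.003 m or contact force between any of the fingers, the arm and tube_blue above 1 N or contact force between any of the fingers, the arm and tube_white above 1 N or contact force between any of the fingers, the arm and tube_grey above 1 N or distance of any of key_stop, key_mode from where it was at the start of the episode above 0.0015 m or contact force between any of the fingers, the arm and key_stop above 1 N or contact force between any of the fingers, the arm and key_mode above 1 N).
It fails at once if the orange tube is lifted (z of tube_orange in the frame of heater above 0.152 m).
It fails at once if a loose thing beside the heater is shifted more than 10 mm (distance of any of bottle, jar, tip_box, pipette from where it was at the start of the episode above 0.01 m).
It fails at once if the orange tube or the start key is pressed harder than 30 N, or the heater is struck with more than 20 N (contact force between the fingers and tube_orange above 30 N or contact force between the fingers and key_start above 30 N or contact force between any of the fingers, the arm and heater above 20 N).
It also fails if it takes over 35 s, if anything falls off the work surface, if the arm or the gripper's body presses on something with over 40 N, if the wrist force passes 120 N, or if a joint passes its speed limit or range.

## Working session

There is one attempt and no reset: what is moved stays moved. The work goes in short steps, Python scripts to look and compute and a shell command to move; the robot and the scene stay as the last step left them, time stands still between calls to the robot, and variables do not carry over. Pictures are saved under pics/ and viewed, at most 10 in all, crops included, and the job is handed in when it is done.

```bash
mkdir -p pics
cat > h.py <<'E'
import numpy as np, cv2
from cell import manip, optics
def px2w(cal,u,v,z=None,d=None):
    K=np.array(cal["camera_matrix"],float);R=np.array(cal["R"]);t=np.array(cal["t"])
    x=(u-K[0,2])/K[0,0];y=(v-K[1,2])/K[1,1]
    a,b=x,y
    for _ in range(20):
        s=1+cal["k1"]*(a*a+b*b);a,b=x/s,y/s
    ray=R.T@np.array([a,b,1.]);C=-R.T@t
    return C+ray*(d if d is not None else (z-C[2])/ray[2])
E
python3 - <<'E'
from h import *
for n in("top","side"):
    im,d=optics.camera(n);np.savez(n+"0.npz",im=im,d=d)
    cv2.imwrite(f"pics/{n}0.png",cv2.cvtColor(im,cv2.COLOR_RGB2BGR))
    c=optics.calibration(n);print(n,np.round(-np.array(c["R"]).T@c["t"]))
s=manip.read_state();print(s)
E
```

```text
top [ 355.   14. 1213.]
side [ 420. -675.  570.]
{'clock': 0.1, 'joints': array([ 1.25141325e+00,  3.00387365e-01,  1.52150329e+00,  6.85905031e-06,
        1.32069656e+00, -6.66264713e-02]), 'qd': array([ 0.00120086, -0.0010705 , -0.00365789,  0.00241234, -0.00121645,
       -0.00080995]), 'effort': array([ 1.03213697e-03, -5.32659960e+01, -3.53285587e+01,  7.08943186e-02,
        2.35424400e-02, -5.58960767e-05]), 'eef_pos': array([137.48408788, 532.30379055, 204.96516988]), 'eef_rot': array([-3.14060075e+00, -7.28438518e-05,  2.88883431e+00]), 'wrist_force': array([-0.78097565,  0.83372342,  0.12871909]), 'moment': array([ 0.00924572, -0.00154025,  0.01761364]), 'finger_force': 0.0, 'finger_gap': 93.89238056864197}
```

View pics/top0.png

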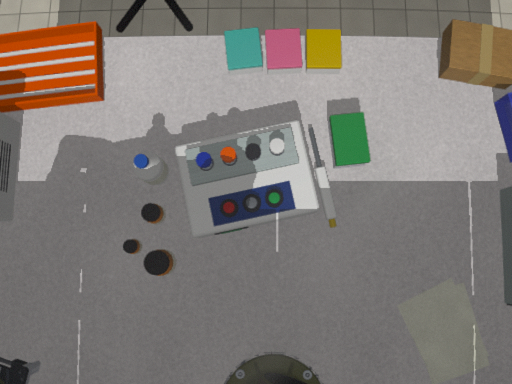

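View pics/side0.png

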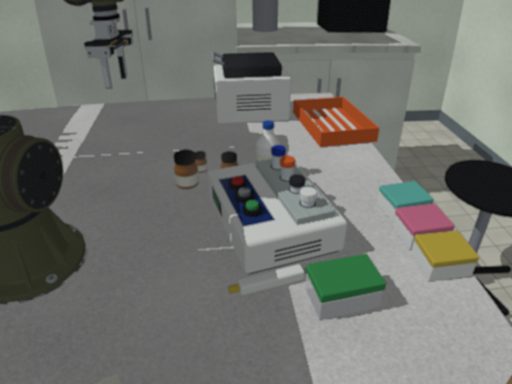

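Top view: blue (204,160), orange (229,156), grey (253,151) and white (277,146) caps. The keys are red (229,208), mode (252,203) and green (275,198). The side view agrees: orange is second from the far end, green is the nearest key.

```bash
cat >> h.py <<'E'
def blobs(n,im,win,rng):
    h=cv2.cvtColor(im,cv2.COLOR_RGB2HSV);m=cv2.inRange(h,*map(np.array,rng));w=np.zeros_like(m)
    w[win[1]:win[3],win[0]:win[2]]=255
    N,l,s,c=cv2.connectedComponentsWithStats(m&w)
    if N<2:return None
    i=1+np.argmax(s[1:,4]);return c[i],s[i],l==i
E
python3 - <<'E'
from h import *
O=((3,130,100),(18,255,255));G=((45,100,50),(80,255,255));B=((105,130,60),(130,255,255));Rd=((0,100,40),(8,255,255))
for n,W in(("top",dict(o=(215,145,243,170),g=(262,186,288,212),r=(217,196,241,220),b=(192,148,218,172))),("side",dict(o=(278,152,300,182),g=(243,196,263,216)))):
    f=np.load(n+"0.npz");im,d=f["im"],f["d"];c=optics.calibration(n)
    for k,w in W.items():
        b=blobs(n,im,w,dict(o=O,g=G,b=B,r=Rd)[k])
        if b is None: print(n,k,None);continue
        cen,s,m=b;dd=np.median(d[m&(d>0)])
        print(n,k,cen.round(1),s,'z-plane',px2w(c,*cen,z=148.5 if k in'ob' else 107).round(1),'depth',px2w(c,*cen,d=dd).round(1))
E
cat > up.py <<'E'
from h import *
t=cv2.imread("pics/top0.png")[115:245,165:330];cv2.imwrite("pics/c1.png",cv2.resize(t,None,fx=4,fy=4,interpolation=cv2.INTER_CUBIC))
E
python3 up.py
```

```text
top o [227.8 154.1] [220 147  16  16 193] z-plane [573.1 103.5 148.5] depth [573.3 103.6 147.6]
top g [273.8 197.4] [268 192  12  12 110] z-plane [483.5   2.5 107. ] depth [483.7   2.5 104.9]
top r [228.6 207.3] [223 202  12  12  86] z-plane [460.7 103.1 107. ] depth [461.  103.3 104.4]
top b [203.2 159.3] [196 152  15  15 178] z-plane [561.3 157.  148.5] depth [561.2 157.  148.9]
side o [287.  161.5] [280 156  15  12 145] z-plane [572.9  88.9 148.5] depth [574.   94.2 145.6]
side g [251.3 204.6] [245 199  14  12 127] z-plane [484.4  -5.8 107. ] depth [484.9  -1.4 104. ]
```

View pics/c1.png

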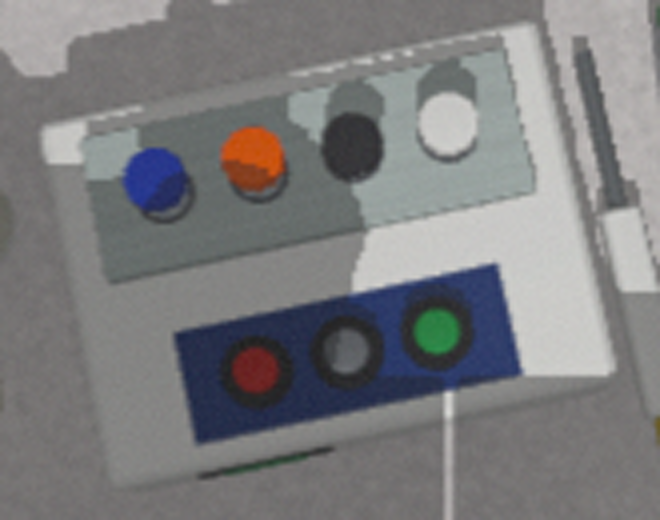

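Spacings check out: red to green is 103 mm (104 expected) and orange to blue is 55 mm. The tube target is (573,103.5) and the key target (483.5,2.5). I'll shut the fingers and move over the orange cap at z of about 205.

```bash
python3 -m crank '[[0,-15,-9,0,0,0,0],[0,-50,-29,0,0,0,0],[0,-90,-52,0,0,0,0],[0,-130,-75,0,0,0,0],[0,-170,-98,0,0,0,0],[0,-210,-122,0,0,0,0],[0,-250,-145,0,0,0,0],[0,-290,-168,0,0,0,0],[0,-320,-185,0,0,0,0],[0,-330,-191,0,0,0,0]]' 10
python3 -m crank '[[0,-15,-9,0,0,0,0],[0,-50,-29,0,0,0,0],[0,-90,-52,0,0,0,0],[0,-130,-75,0,0,0,0],[0,-170,-98,0,0,0,0],[0,-190,-109,0,0,0,0],[0,-199,-115.5,0,0,0,0],[0,-199,-115.5,0,0,0,0],[0,-199,-115.5,0,0,0,0],[0,-199,-115.5,0,0,0,0]]'
python3 - <<'E'
from h import *
s=manip.read_state();print(s["eef_pos"],s["eef_rot"],s["wrist_force"],s["finger_gap"])
o=[]
for n in("side","top"):
    im,d=optics.camera(n);np.savez(n+"1.npz",im=im,d=d)
    im=im[60:220,180:360] if n=="side" else im[90:250,150:330]
    o.append(cv2.resize(cv2.cvtColor(im,cv2.COLOR_RGB2BGR),None,fx=2.2,fy=2.2,interpolation=cv2.INTER_CUBIC))
cv2.imwrite("pics/s1.png",np.hstack(o))
# project the TCP into side view
E
```

```text
clock: 1.1
eef_pos: [411.0, 262.2, 205.3]
eef_rot: [-3.141, 0.0, 2.886]
wrist_force: [-0.6, 0.4, -0.0]
finger_gap: 17.4
finger_force: 0.0
clock: 2.1
eef_pos: [572.4, 104.6, 205.7]
eef_rot: [3.141, 0.0, 2.89]
wrist_force: [0.6, 0.5, -0.4]
finger_gap: 0.5
finger_force: 0.0
[572.3651271 104.5741191 205.6963812] [3.14140089e+00 8.42127185e-05 2.89019448e+00] [ 0.60462922  0.45065126 -0.40396279] 0.5246149858203968
```

View pics/s1.png

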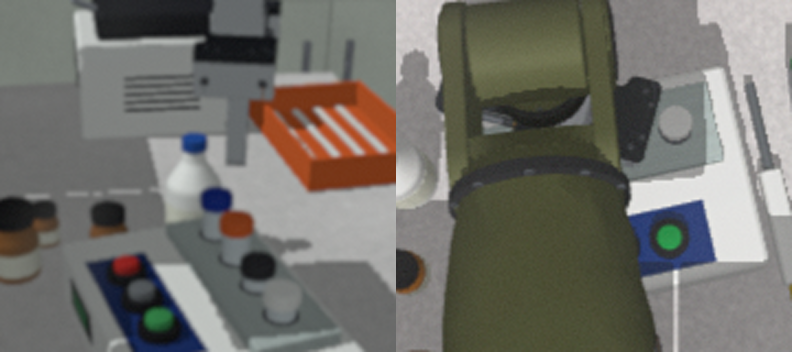

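The side view shows the shut fingers over the orange cap at about (236,222), with the other caps clear. Descending to just above it, then slowly onto it.

```bash
python3 -m crank '[[0,0,0,10,0,0,0],[0,0,0,25,0,0,0],[0,0,0,38,0,0,0],[0,0,0,47,0,0,0],[0,0,0,51,0,0,0],[0,0,0,52,0,0,0],[0,0,0,52,0,0,0],[0,0,0,52,0,0,0]]'
python3 -m crank '[[0,0,0,1,0,0,0],[0,0,0,2,0,0,0],[0,0,0,3,0,0,0],[0,0,0,4,0,0,0],[0,0,0,5,0,0,0],[0,0,0,6,0,0,0],[0,0,0,7,0,0,0],[0,0,0,8,0,0,0],[0,0,0,9,0,0,0],[0,0,0,10,0,0,0]]'
```

```text
clock: 3.0
eef_pos: [573.3, 103.5, 154.0]
eef_rot: [3.141, 0.001, 2.889]
wrist_force: [-0.2, -0.2, 0.4]
finger_gap: 0.6
finger_force: 0.0
clock: 4.0
eef_pos: [573.1, 103.4, 143.4]
eef_rot: [3.142, 0.0, 2.889]
wrist_force: [-1.8, -0.6, 3.4]
finger_gap: 0.4
finger_force: 1.8
```

Contact force is about 3.5 N, which matches the tube's friction. Continuing.

```bash
python3 -m crank '[[0,0,0,1,0,0,0],[0,0,0,2.5,0,0,0],[0,0,0,4,0,0,0],[0,0,0,5.5,0,0,0],[0,0,0,7,0,0,0],[0,0,0,8.5,0,0,0],[0,0,0,10,0,0,0],[0,0,0,11,0,0,0],[0,0,0,11.5,0,0,0],[0,0,0,11.5,0,0,0]]'
python3 -m crank '[[0,0,0,0.5,0,0,0],[0,0,0,0.5,0,0,0],[0,0,0,1,0,0,0],[0,0,0,1,0,0,0]]'
```

```text
clock: 5.0
eef_pos: [573.1, 103.4, 131.8]
eef_rot: [-3.142, -0.0, 2.889]
wrist_force: [0.9, -0.1, 1.7]
finger_gap: 0.7
finger_force: 0.8
clock: 5.4
eef_pos: [573.1, 103.4, 130.9]
eef_rot: [-3.142, 0.0, 2.889]
wrist_force: [-0.2, -0.3, 3.0]
finger_gap: 0.6
finger_force: 1.3
```

```bash
python3 -m crank '[[0,0,0,0.5,0,0,0],[0,0,0,0.5,0,0,0],[0,0,0,1,0,0,0],[0,0,0,1,0,0,0],[0,0,0,1,0,0,0]]'
```

```text
clock: 5.9
eef_pos: [573.1, 103.5, 130.3]
eef_rot: [3.142, 0.0, 2.889]
wrist_force: [-2.4, -1.2, 5.2]
finger_gap: 0.8
finger_force: 3.1
```

Now a firm stop at 130.3 mm. Retreat straight up, then move above the green key.

```bash
python3 -m crank '[[0,0,0,-5,0,0,0],[0,0,0,-20,0,0,0],[0,0,0,-40,0,0,0],[0,0,0,-55,0,0,0],[0,0,0,-60,0,0,0],[0,0,0,-60,0,0,0]]'
python3 -m crank '[[0,6,-12,0,0,0,0],[0,15,-30,0,0,0,0],[0,30,-60,0,0,0,0],[0,46,-90,0,0,0,0],[0,57,-112,0,0,0,0],[0,61.5,-120,0,0,0,0],[0,61.5,-120,0,0,0,0],[0,61.5,-120,0,0,0,0],[0,61.5,-120,20,0,0,0],[0,61.5,-120,20,0,0,0]]'
python3 - <<'E'
from h import *
s=manip.read_state();print(s["eef_pos"],s["wrist_force"])
o=[]
for n in("side","top"):
    im,d=optics.camera(n);np.savez(n+"2.npz",im=im,d=d)
    if n=="side":
        c=optics.calibration(n)
        b=blobs(n,im,(276,152,302,190),((3,130,100),(18,255,255)))
        if b: print(b[0],b[1],px2w(c,*b[0],d=np.median(d[b[2]])))
    im=im[60:220,180:360] if n=="side" else im[90:250,150:330]
    o.append(cv2.resize(cv2.cvtColor(im,cv2.COLOR_RGB2BGR),None,fx=2.2,fy=2.2,interpolation=cv2.INTER_CUBIC))
cv2.imwrite("pics/s2.png",np.hstack(o))
E
```

```text
clock: 6.5
eef_pos: [573.2, 103.5, 190.2]
eef_rot: [3.141, 0.001, 2.889]
wrist_force: [-0.7, 0.2, -0.7]
finger_gap: 0.7
finger_force: 0.0
clock: 7.5
eef_pos: [483.1, 3.4, 167.9]
eef_rot: [-3.141, -0.004, 2.89]
wrist_force: [0.0, 0.3, 0.2]
finger_gap: 0.3
finger_force: 0.0
[483.09229036   3.41267934 167.88479493] [0.00553244 0.27252332 0.24725982]
[287.05405405 168.68918919] [280 163  15  12 148] [574.80450696  95.09201733 126.886224  ]
```

View pics/s2.png

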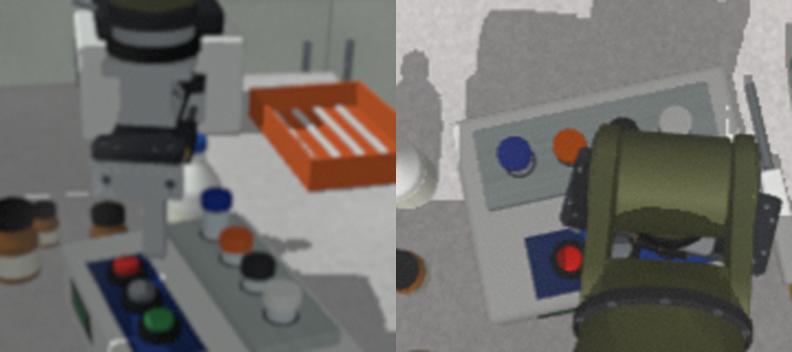

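Orange dropped 18.7 mm and is level with its home neighbours; blue is still raised. The fingers are over the green key at about (160,318). Descending and pressing.

```bash
python3 -m crank '[[0,0,0,10,0,0,0],[0,0,0,25,0,0,0],[0,0,0,42,0,0,0],[0,0,0,53,0,0,0],[0,0,0,57,0,0,0],[0,0,0,58,0,0,0],[0,0,0,58,0,0,0],[0,0,0,58,0,0,0]]'
python3 -m crank '[[0,0,0,1,0,0,0],[0,0,0,2,0,0,0],[0,0,0,3,0,0,0],[0,0,0,4,0,0,0],[0,0,0,5,0,0,0],[0,0,0,6,0,0,0],[0,0,0,7,0,0,0],[0,0,0,8,0,0,0],[0,0,0,8,0,0,0]]'
```

```text
clock: 8.4
eef_pos: [483.9, 2.6, 112.6]
eef_rot: [3.141, 0.001, 2.889]
wrist_force: [-0.2, 0.5, 0.5]
finger_gap: 0.4
finger_force: 0.0
clock: 9.3
eef_pos: [483.6, 2.6, 104.0]
eef_rot: [3.142, 0.0, 2.889]
wrist_force: [-0.4, -0.3, 1.9]
finger_gap: 0.2
finger_force: 1.2
```

```bash
python3 -m crank '[[0,0,0,0.5,0,0,0],[0,0,0,1,0,0,0],[0,0,0,1.5,0,0,0],[0,0,0,2,0,0,0],[0,0,0,2,0,0,0]]'
python3 -m crank '[[0,0,0,0.5,0,0,0],[0,0,0,0.5,0,0,0],[0,0,0,1,0,0,0],[0,0,0,1,0,0,0]]'
```

```text
clock: 9.8
eef_pos: [483.6, 2.6, 102.0]
eef_rot: [3.142, 0.0, 2.889]
wrist_force: [-1.4, -0.3, 3.0]
finger_gap: 0.4
finger_force: 1.7
clock: 10.2
eef_pos: [483.6, 2.6, 101.2]
eef_rot: [3.142, 0.0, 2.889]
wrist_force: [-3.2, -0.6, 7.1]
finger_gap: 0.6
finger_force: 3.4
```

The key is on its firm stop at 7 N. Withdrawing and checking.

```bash
python3 -m crank '[[0,0,0,-2,0,0,0],[0,0,0,-8,0,0,0],[0,0,0,-30,0,0,0],[0,0,0,-60,0,0,0],[0,0,0,-90,0,0,0],[0,0,0,-100,0,0,0],[0,0,0,-100,0,0,0],[0,0,0,-100,0,0,0]]'
python3 - <<'E'
from h import *
im,d=optics.camera("side");c=optics.calibration("side")
for w,r,n in(((276,152,302,190),((3,130,100),(18,255,255)),'o'),((243,196,263,216),((45,100,50),(80,255,255)),'g')):
    b=blobs("side",im,w,r);print(n,b[0],b[1],px2w(c,*b[0],d=np.median(d[b[2]])).round(1))
f=np.load("side0.npz")["im"].astype(int)
print("diff loose:",{k:int((np.abs(im.astype(int)-f).max(2)[y0:y1,x0:x1]>40).sum()) for k,(x0,y0,x1,y1) in dict(right=(225,250,390,320),jars=(170,145,210,190)).items()})
im=im[60:320,160:400];cv2.imwrite("pics/s3.png",cv2.resize(cv2.cvtColor(im,cv2.COLOR_RGB2BGR),None,fx=2,fy=2))
E
```

```text
clock: 11.0
eef_pos: [483.1, 2.7, 199.7]
eef_rot: [-3.141, -0.002, 2.889]
wrist_force: [-0.4, 0.4, -1.0]
finger_gap: 0.7
finger_force: 0.0
o [287.05405405 168.68918919] [280 163  15  12 148] [574.8  95.  127. ]
g [251.8125     204.78571429] [246 200  13  11 112] [485.7  -2.4 104. ]
diff loose: {'right': 155, 'jars': 0}
```

View pics/s3.png

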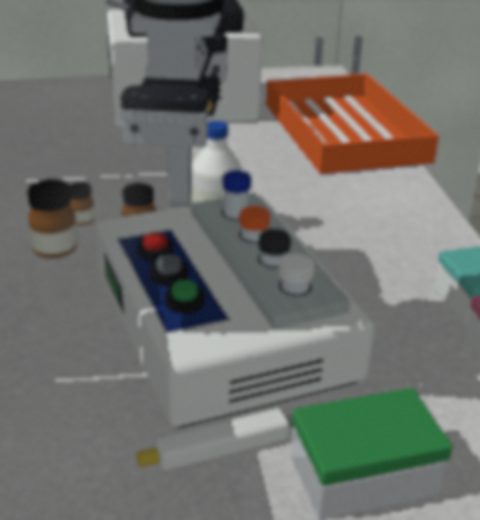

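The picture shows orange home (255,215), blue raised (237,180), and green back up (184,290). The pipette (220,440) and tip box (370,450) are in place; the pixel differences near them are the arm's shadow.

```bash
python3 -c "
from cell import manip
print(manip.sign_off())"
```

```text
the job is handed in; nothing more can be done
None
```

The orange tube is fully home, the green start key was pressed to its stop and sprang back, the arm is clear of everything, and the job is handed in; no verdict was returned.

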